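Snap a gearbox bearing cap home and shut its cover

TASK

On the bench is a gearbox whose round bearing cap is only started in its recess. Take the wooden-headed pusher and press the cap straight down with it until it snaps fully home, flush with the top of the gearbox; do not use the fingers on the cap or hammer at it. Then slide the steel cover shut against its end frame and leave the pusher standing upright on its foot on the bench, without disturbing the other things around.

Things in the scene. Friction and masses are not known exactly. Their poses are not given: they have to be found in the camera images.
- case: gearbox, fixed to the bench: grey cast box with aluminium top face, 130 x 220 mm (x, y), on a 158 x 240 mm foot flange. Origin: centre of its underside, z up; top face at 75 mm height. Two rails (x = +-65 mm, 90 mm high) guide the cover along its y; the end frame, a cross bar 15 mm high, stands on top at y = 96 to 106 mm. Shaft stub at the -y end. Yaw up to 0.45 rad either way
- recess_mouth (a point): centre of the mouth of the round recess (73 mm diameter, 20 mm deep, flat floor) in the gearbox's top face, at (0, +50, 75) mm in the gearbox's frame. Four sprung balls in its wall, at the diagonals, hold the cap: each stands in about 5 mm from the wall
- cap_top (a point): centre of the top face (52 mm across) of the bearing cap: a loose dark steel disc, 70 mm in diameter, 20 mm thick, edges bevelled, 0.22 kg. At first it rests level on the sprung balls, top about 16 mm above the gearbox's top face; pressed, it resists with 8 to 20 N, then snaps past the balls onto the recess floor, where its top is flush and this point meets recess_mouth
- pusher_centre (a point): centre (half-way up) of the pusher, a loose upright tool 130 mm tall, 0.35 kg, z up its axis: flat steel foot 48 mm in diameter (lowest 14 mm), steel stem 26 mm in diameter, round wooden head 34 mm in diameter from 74 to 126 mm height (grip it there, about 35 mm above this point). Stands on its foot on the bench, on either side of the gearbox; this point is 65 mm above the bench
- pusher_foot (a point): centre of the underside of the pusher's flat foot, 65 mm below pusher_centre along its axis
- cover_grip (a point): centre of the upright rib on the cover, 100 mm above the bench. Cover: steel plate 110 x 92 x 5 mm (92 along the gearbox's y), running 3 mm above the top face, so a proud cap blocks it. The rib crosses its middle: 66 mm along the gearbox's x, 14 mm thick along y, from 83 to 117 mm above the bench. Pushed along the gearbox's +y it closes; closed, this point is above recess_mouth
- cover (a joint): opening of the sliding cover, m: 0 is closed against the end frame, about 0.09 to 0.105 at the start (recess clear); it moves along the gearbox's y, opening towards -y. It drags with about 2 N and stays where it is left
- oil_can: bystander: a plain pale metal can, 52 mm in diameter, 140 mm tall, standing on the bench to one side of the gearbox (the pusher stands to the other side); origin at the centre of its underside. Leave alone
- hammer: bystander: a hammer 270 mm long, lying beyond the gearbox; origin under its middle, its x axis along the handle towards the head. Leave alone
- bolt_box: bystander: a clear box of bolts, 150 x 110 x 55 mm, beyond the gearbox; origin at the centre of its underside. Leave alone
- wood_block: bystander: a wooden block 120 x 70 x 40 mm, near the robot; origin at the centre of its underside. Leave alone
Not all that is in view belongs to the job. Leave any green, pink or purple look-alike of the part that bears pusher_centre alone.

How it is judged:
On the way, in this order (a step that is already met when the one before it is completed fails the run):
1. the cap is pressed fully home by the pusher (top within 2.5 mm of flush, pusher on it) (z of cap_top in the frame of recess_mouth below 0.0025 m and angle between cap_top's own z axis and vertical below 0.06 rad and horizontal distance between cap_top and recess_mouth below 0.005 m and contact force between pusher and cap above 0.5 N), for 0.1 s.
2. the cover is slid shut against the end frame (value of joint cover below 0.003 m), for 0.2 s.
At the end, for the whole second after the job is handed in: The cap is home in the recess (top within 2.5 mm of the gearbox's top face, centred within 5 mm, tilted less than 0.06 rad), the cover is shut (within 3 mm), and the pusher is released and stands upright (within 0.08 rad) with its foot on the bench (within 5 mm) (z of cap_top in the frame of recess_mouth between -0.003 and 0.0025 m and horizontal distance between cap_top and recess_mouth below 0.005 m and angle between cap_top's own z axis and vertical below 0.06 rad and value of joint cover below 0.003 m and angle between pusher_centre's own z axis and vertical below 0.08 rad and height (world z) of pusher_foot between -0.005 and 0.005 m and contact force between pusher and the fingers below 0.1 N); the robot touches nothing.
It fails at once if the fingers press on the cap (contact force between the fingers and cap above 2 N).
It fails at once if the cap is hammered (over 80 N between pusher and cap) (contact force between pusher and cap above 80 N).
It fails at once if a bystander is moved more than 30 mm (distance of any of oil_can, hammer, bolt_box, wood_block from where it was at the start of the episode above 0.03 m).
It also fails if it takes over 64 s, if anything falls off the work surface, if the arm or the gripper's body presses on something with over 40 N, if the wrist force passes 120 N, or if a joint passes its speed limit or range.

ROBOT

A 6-joint arm with a two-finger parallel gripper is mounted at the origin on the work surface. World frame = base frame: x ahead of the robot, y to its left, z up, the work surface at z = 0. Lengths are in m, angles in rad, forces in N, time in s.
With the tool pointing down it reaches from about 0.3 to 0.875 m from the base axis. Payload 6.4 kg.
Tool frame: the origin (TCP) lies midway between the tips of the shut fingers; the grasp point (between the pads) lies 19 mm behind it; z points along the fingers, y is the line along which they close (so a half turn about z gives the same grasp; the last joint's range is limited). The gripper opens to 85 mm and grips with 20 to 120 N. Pads are 22 mm wide; open, the fingers measure 114 mm over their backs; the gripper's body (76 mm by 85 mm) begins 54 mm behind the grasp point. The pads swing forward as they close: fully open they stand 13 mm farther back than shut.
Start: joints at [0.944, 0.181, 1.607, -0, 1.354, -0.206], TCP at [0.235, 0.525, 0.231] pointing down, gripper open.
Joint ranges: [-2.99, 2.99], [-0.89, 2.07], [0.3, 2.58], [-1.14, 4.28], [0, 2.63], [-3.12, 3.12]. Speed limits (rad/s): [2.57, 2.57, 3.01, 3.14, 3.14, 3.14].

INTERFACE

Orientations are given as a unit quaternion [w, x, y, z].
In Python, from bench import status, camera, ctrl gives the robot as it stands. The module is installed in compiled form; this text tells all that it offers.
- The arm moves only by the shell command python3 -m handwheel 'ROWS'. ROWS is JSON, a list that holds one entry, the list of rows, each a list of 7 numbers: the opening, from -1 (shut) to 1 (fully open), then the shift along the tool's x, y, z in cm, then the turn, a rotation vector about the tool's x, y, z in degrees. A call has 1 to 10 rows; each row is the pose to reach, as a shift and turn from the pose commanded when the call began, along the tool's axes at that moment; what a row does not reach only later rows make up. A row lasts 1/8 s, in which the tool goes at most 62.5 mm and 10.7 degrees, less where a joint would pass 70% of its speed; a pose out of reach is approached as far as the arm can. A call with a gripper value outside its range is refused whole. The fingers move at their own pace and stop on an object; the grip force is fixed at half the most. Time passes only in rows, so rows that repeat a pose let the fingers close. It gives the time, the measured TCP pose, the force, the opening and the grip force at its end, in the units of the state.
- status.get_obs(): the state, without advancing time (a new reading comes with each control period).
- camera(name): name is "scene" or "top"; returns a dict with "frame" (400x640x3 uint8, blue, green, red), "depth" (400x640 float32, m along the optical axis (not along the pixel's ray), 0 where there is no reading), "fx", "fy", "cx", "cy" (pixels), "dist" ([k1, k2, p1, p2, k3] as OpenCV has them; the pictures are not rectified), "extrinsics" (4x4, takes a point from camera to world coordinates). Camera axes: x right, y down, z forward; pixel columns grow to the right and rows downward; lengths in m; the calibration is good to about 2 mm. A picture is of the moment at which its call begins.
- ctrl.hand_in(): hands the job in; it is judged then, once.
The state is a dict: "time_s": time; "q": joint angles; "dq": joint speeds; "joint_efforts": joint torques, N m; "eef_pos": TCP position; "eef_rot": TCP orientation; "wrist_force": force on the tool from outside, world axes, zero at the start; "torque": the same for the moment, N m; "opening": opening from 0.0 (shut) to 1.0 (fully open); "grasp_force": force on a finger pad.
Only numpy, scipy, OpenCV 4.12 (cv2) and the standard library are available. Lean on these libraries where they do the work, as an engineer would, in place of code of your own. Each camera call takes 0.05 s, during which the arm holds its last target. There are 200 camera calls.

## Working session

There is one attempt and no reset: what is moved stays moved. The work goes in short steps, Python scripts to look and compute and a shell command to move; the robot and the scene stay as the last step left them, time stands still between calls to the robot, and variables do not carry over. Pictures are saved under pics/ and viewed, at most 10 in all, crops included, and the job is handed in when it is done.

```bash
mkdir -p pics
cat > h.py <<'E'
import numpy as np, cv2, pickle
from bench import status, camera, ctrl
def snap(n,tag):
    c=camera(n); pickle.dump(c,open(f'{tag}.pkl','wb')); cv2.imwrite(f'pics/{tag}.png',c['frame']); return c
def load(tag): return pickle.load(open(f'{tag}.pkl','rb'))
def K(c): return np.array([[c['fx'],0,c['cx']],[0,c['fy'],c['cy']],[0,0,1.]]),np.array(c['dist'],float)
def rays(c,px):
    k,d=K(c); u=cv2.undistortPoints(np.array(px,float).reshape(-1,1,2),k,d).reshape(-1,2)
    return np.c_[u,np.ones(len(u))]
def onplane(c,px,z):
    E=np.array(c['extrinsics']); r=rays(c,px)@E[:3,:3].T; o=E[:3,3]
    return o+r*((z-o[2])/r[:,2])[:,None]
def pts(c):  # HxWx3 world cloud from depth
    h,w=c['depth'].shape; v,u=np.mgrid[:h,:w]
    r=rays(c,np.c_[u.ravel(),v.ravel()])*c['depth'].reshape(-1,1); E=np.array(c['extrinsics'])
    P=r@E[:3,:3].T+E[:3,3]; P[c['depth'].ravel()==0]=np.nan
    return P.reshape(h,w,3)
E
python3 - <<'E'
from h import *
a=snap('scene','s0');b=snap('top','t0')
for c in(a,b): print(np.round(c['extrinsics'],3).tolist(),c['fx'],c['cx'],c['cy'])
print(status.get_obs())
E
```

```text
[[0.789, 0.377, -0.486, 1.206], [0.615, -0.464, 0.638, -0.944], [0.015, -0.802, -0.598, 0.906], [0.0, 0.0, 0.0, 1.0]] 463.33257816242633 319.0651555189726 191.72285616998033
[[-0.021, -0.992, 0.128, 0.367], [-1.0, 0.02, -0.008, -0.073], [0.005, -0.128, -0.992, 1.456], [0.0, 0.0, 0.0, 1.0]] 450.18623793078314 320.21212381330315 194.14035973609768
{'time_s': 0.1, 'q': array([ 9.43691311e-01,  1.81467334e-01,  1.60791147e+00,  5.39545883e-05,
        1.35379016e+00, -2.06284702e-01]), 'dq': array([-0.00073947, -0.00163388, -0.00060159, -0.00139997,  0.00102865,
       -0.00031341]), 'joint_efforts': array([ 6.67523800e-04, -4.45879912e+01, -3.52236342e+01, -2.60309416e-04,
        4.11046349e-03,  2.59363458e-05]), 'eef_pos': array([0.23455851, 0.52444476, 0.23047223]), 'eef_rot': array([-3.43085401e-04,  2.08866664e-01,  9.77943810e-01, -7.10055626e-04]), 'wrist_force': array([-0.06066312,  0.37339445, -0.33019261]), 'torque': array([-0.02431954,  0.00328035,  0.01932909]), 'grasp_force': 0.0, 'opening': 1.0009344978165808}
```

View pics/t0.png

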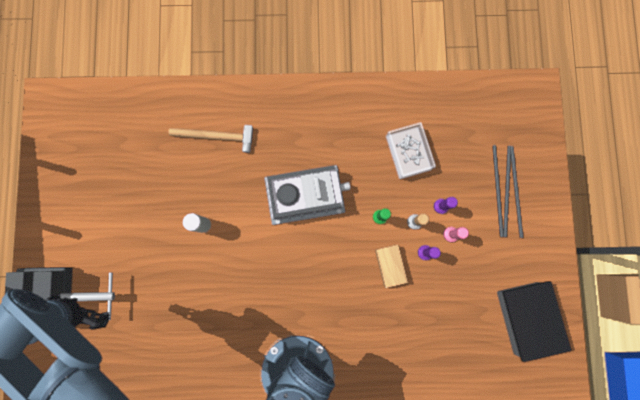

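View pics/s0.png

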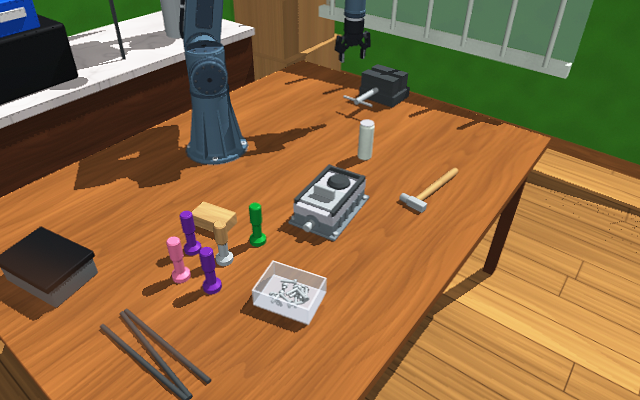

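Top view: the gearbox cap is at (288,194), the cover rib at (322,189) and the stub at (346,187). Pusher candidates are green (383,216), wooden with a steel foot (419,220), purple (446,205), pink (457,234) and purple (429,253). The wooden-headed one at (419,220), seen in the scene view at (222,230–258), fits, because the others are the look-alike colours. The crop should confirm it.

Run:
```python
from h import *
a=load('s0');b=load('t0')
x=cv2.resize(a['frame'][190:300,150:290],None,fx=4,fy=4,interpolation=cv2.INTER_CUBIC)
y=cv2.resize(b['frame'][150:270,255:475],None,fx=3.5,fy=3.5,interpolation=cv2.INTER_CUBIC)
cv2.imwrite('pics/c1.png',x);cv2.imwrite('pics/c2.png',y)
for n,c in(('s',a),('t',b)):
    P=pts(c); Z=P[...,2]; hsv=cv2.cvtColor(c['frame'],cv2.COLOR_BGR2HSV)
    # heads: z in .1-.14 near pusher group
    m=((Z>.08)&(Z<.15)&(P[...,0]>.15)&(P[...,0]<.6)&(P[...,1]<-.12)&(P[...,1]>-.5)).astype(np.uint8)
    k,l,st,ce=cv2.connectedComponentsWithStats(m)
    for i in range(1,k):
        if st[i,4]>15:
            Q=P[l==i]; print(n,'head',np.round(ce[i]),st[i,4],np.round(np.median(Q,0),4),np.round(np.ptp(Q,axis=0),3),np.median(hsv[l==i],0), 'top',np.round(np.mean(Q[Q[:,2]>.122],0),4))
    # case region: histogram of z
    m=(P[...,0]>.2)&(P[...,0]<.6)&(P[...,1]<.15)&(P[...,1]>-.14)&(Z>.03)&(Z<.14)
    Q=P[m]; print(n,np.histogram(Q[:,2],bins=np.arange(.03,.14,.005)))
    for lo,hi in((.088,.094),(.105,.125),(.077,.087)):
        S=Q[(Q[:,2]>lo)&(Q[:,2]<hi)]; (cx,cy),wh,an=cv2.minAreaRect(S[:,:2].astype(np.float32)); print(lo,len(S),np.round(S.mean(0),4),'rect',round(cx,4),round(cy,4),np.round(wh,4),an)
# flange/case extents over everything >.01
```

```text
s head [300. 199.] 53 [ 0.515  -0.1279  0.0874] [0.041 0.025 0.015] [98. 30. 90.] top [nan nan nan]
s head [255. 212.] 241 [ 0.4868 -0.2808  0.1148] [0.034 0.034 0.054] [ 68. 223.  99.] top [ 0.4808 -0.2755  0.1286]
s head [186. 221.] 257 [ 0.37   -0.4204  0.1144] [0.034 0.032 0.053] [137. 187. 110.] top [ 0.3628 -0.4167  0.1284]
s head [220. 231.] 270 [ 0.4688 -0.3917  0.1151] [0.035 0.033 0.053] [ 17. 131. 138.] top [ 0.4627 -0.3874  0.1286]
s head [178. 245.] 102 [ 0.4296 -0.4938  0.1229] [0.032 0.017 0.051] [168.  123.  191.5] top [ 0.4212 -0.4932  0.1282]
s head [206. 258.] 300 [ 0.5167 -0.4791  0.117 ] [0.034 0.035 0.052] [137. 187. 110.] top [ 0.5101 -0.475   0.1281]
s (array([  4,   5,   1,   8,  17,  16,  15,  23, 180, 303, 400, 314, 304,
        30,  34,  29,  41,  55,   1,   0,   0,   0]), array([0.03 , 0.035, 0.04 , 0.045, 0.05 , 0.055, 0.06 , 0.065, 0.07 ,
       0.075, 0.08 , 0.085, 0.09 , 0.095, 0.1  , 0.105, 0.11 , 0.115,
       0.12 , 0.125, 0.13 , 0.135, 0.14 ]))
0.088 436 [ 0.5317 -0.0032  0.0908] rect 0.5514 -0.0276 [0.1242 0.2092] 8.589659690856934
0.105 126 [ 0.
[... 723 characters left out ...]
1 -0.492   0.1299]
t head [433. 253.] 146 [ 0.3577 -0.41    0.1283] [0.033 0.034 0.056] [138. 155. 180.] top [ 0.3589 -0.4136  0.1293]
t (array([  9,  13,  11,  17,  16,  23,  10,  35, 347, 481, 577, 558, 400,
        41,   2,   2,  28,  57,  14,   0,   0,   0]), array([0.03 , 0.035, 0.04 , 0.045, 0.05 , 0.055, 0.06 , 0.065, 0.07 ,
       0.075, 0.08 , 0.085, 0.09 , 0.095, 0.1  , 0.105, 0.11 , 0.115,
       0.12 , 0.125, 0.13 , 0.135, 0.14 ]))
0.088 547 [ 0.529  -0.0014  0.0908] rect 0.5507 -0.0294 [0.1276 0.2026] 8.49261474609375
0.105 101 [ 0.5585 -0.0753  0.1167] rect 0.5584 -0.0753 [0.0654 0.0139] 8.38438892364502
0.077 1109 [ 0.5482 -0.0454  0.0823] rect 0.5464 -0.0336 [0.1255 0.2172] 6.275994777679443
  return _methods._mean(a, axis=axis, dtype=dtype,
  ret = um.true_divide(
```

View pics/c1.png

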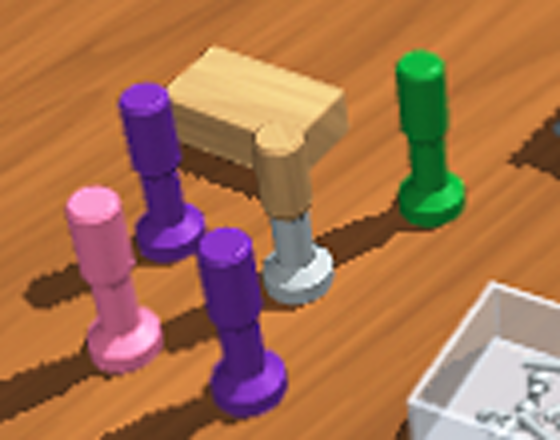

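View pics/c2.png

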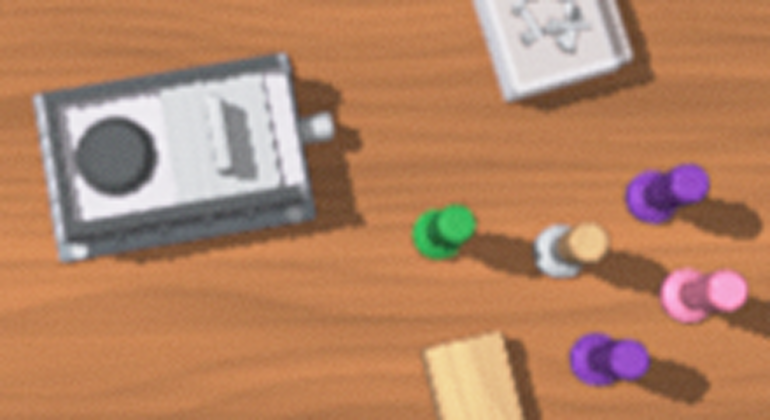

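The crop confirms it: the pusher with a wooden head and steel foot (c1 at (282,130–300)) is the one meant. The green, pink and purple ones are look-alikes. Next I measure the cap and the head, and work out the first move.

```bash
cat >> h.py <<'E'
from scipy.spatial.transform import Rotation as R
def move(p,yaw=None,obs=None):
    """shift (cm, tool axes) and turn (deg) to reach TCP p with tool y at world angle yaw (deg), tool straight down"""
    o=obs or status.get_obs(); w,x,y,z=o['eef_rot']; r=R.from_quat([x,y,z,w])
    d=r.inv().apply(np.array(p)-o['eef_pos'])*100
    M=r.as_matrix(); cur=np.degrees(np.arctan2(M[1,1],M[0,1]))
    t=0
    if yaw is not None:
        a=np.radians((yaw-cur+90)%180-90+cur); Y=np.array([np.cos(a),np.sin(a),0]); Z=np.array([0,0,-1.]); X=np.cross(Y,Z)
        t=np.degrees((r.inv()*R.from_matrix(np.c_[X,Y,Z])).as_rotvec())
    print('pos',np.round(o['eef_pos'],4),'yaw',round(cur,1),'tilt',round(np.degrees(np.arccos(-M[2,2])),2),'shift',np.round(d,2),'turn',np.round(t,1),'t',round(o['time_s'],2),'F',np.round(o['wrist_force'],1),'open',round(o['opening'],3),'grip',round(o['grasp_force'],1))
def big(m):
    cs,_=cv2.findContours(m.astype(np.uint8),cv2.RETR_EXTERNAL,cv2.CHAIN_APPROX_NONE); return max(cs,key=cv2.contourArea)
def ring(c,m,z):
    k=big(m).reshape(-1,2); Q=onplane(c,k,z)[:,:2]
    A=np.c_[2*Q,np.ones(len(Q))]; s=np.linalg.lstsq(A,(Q**2).sum(1),rcond=None)[0]
    return s[:2],np.sqrt(s[2]+s[:2]@s[:2])+.0
E
python3 - <<'E'
from h import *
for n,tag in(('s','s0'),('t','t0')):
    c=load(tag);P=pts(c);hsv=cv2.cvtColor(c['frame'],cv2.COLOR_BGR2HSV); Z=P[...,2]
    near=lambda x,y,r:np.hypot(P[...,0]-x,P[...,1]-y)<r
    print(n,'cap',ring(c,near(.535,.018,.05)&(hsv[...,2]<95)&(Z>.082),.09))
    print(n,'head',ring(c,near(.459,-.386,.025)&(Z>.1255),.128))
    Q=P[near(.459,-.386,.03)&(Z>.127)];print(cv2.minEnclosingCircle(Q[:,:2].astype(np.float32)))
    Q=P[near(.459,-.386,.04)&(Z>.008)&(Z<.03)];print('foot',cv2.minEnclosingCircle(Q[:,:2].astype(np.float32)))
    k=onplane(c,big(near(.535,.018,.05)&(hsv[...,2]<95)&(Z>.082)).reshape(-1,2),.09);print(np.ptp(k,axis=0))
move([.459,-.386,.2],-28)
E
```

```text
s cap (array([0.55373038, 0.01060318]), np.float64(0.03110697365675452))
s head (array([ 0.46036341, -0.38537005]), np.float64(0.015444680062718371))
((0.459587961435318, -0.384973406791687), 0.01652897521853447)
foot ((0.45978111028671265, -0.38691893219947815), 0.025312574580311775)
[6.49819287e-02 6.84304677e-02 2.22044605e-16]
t cap (array([0.54468833, 0.01533711]), np.float64(0.02823683443619816))
t head (array([ 0.45741661, -0.38565433]), np.float64(0.015181019835236459))
((0.4575023055076599, -0.38569730520248413), 0.01609000749886036)
foot ((0.4553118646144867, -0.3792990446090698), 0.03503157198429108)
[0.05871248 0.05529628 0.        ]
pos [0.2346 0.5244 0.2305] yaw 65.9 tilt 0.09 shift [-57.68 -73.93   3.14] turn [ -0.1  -0.1 -86.1] t 0.1 F [-0.1  0.4 -0.3] open 1.001 grip 0.0
```

```bash
python3 -m handwheel '[[[1,-7,-9,0,0,0,11],[1,-14,-18,0,0,0,22],[1,-21,-27,0,0,0,33],[1,-28,-36,0,0,0,44],[1,-29,-37,0,0,0,47],[1,-29,-37,0,0,0,47],[1,-29,-37,0,0,0,47],[1,-29,-37,0,0,0,47],[1,-29,-37,0,0,0,47]]]'; python3 -c "
from h import *
move([.4588,-.3855,.2],-28)"
```

```text
time_s: 1.23
eef_pos: [0.3487, 0.0669, 0.2312]
eef_rot: [-0.0, 0.583, 0.812, -0.0]
wrist_force: [-0.4, 0.6, -1.0]
opening: 0.998
grasp_force: 0.0
pos [0.3487 0.0669 0.2312] yaw 18.6 tilt 0.01 shift [-46.39  -4.     3.12] turn [-0.   0.  46.6] t 1.23 F [-0.4  0.6 -1. ] open 0.998 grip 0.0
```

```bash
python3 -m handwheel '[[[1,-6,-0.5,0,0,0,7],[1,-12,-1,0,0,0,14],[1,-18,-1.5,0,0,0,21],[1,-24,-2,0,0,0,28],[1,-30,-2.5,0,0,0,35],[1,-36,-3,0,0,0,42],[1,-42,-3.6,0,0,0,46.6],[1,-46.4,-4,1,0,0,46.6],[1,-46.4,-4,3,0,0,46.6],[1,-46.4,-4,3,0,0,46.6]]]'
python3 - <<'E'
from h import *
move([.4588,-.3855,.081],-28)
c=snap('scene','s1')
E
```

```text
time_s: 2.48
eef_pos: [0.4606, -0.3811, 0.1986]
eef_rot: [-0.003, 0.856, 0.518, -0.0]
wrist_force: [0.1, 0.5, -0.2]
opening: 1.002
grasp_force: 0.0
pos [ 0.4606 -0.3811  0.1986] yaw -27.7 tilt 0.32 shift [-0.51  0.1  11.76] turn [-0.3 -0.1  0.3] t 2.48 F [ 0.1  0.5 -0.2] open 1.002 grip 0.0
```

```bash
python3 -m handwheel '[[[1,0,0,0,0,0,0],[1,0,0,3,0,0,0],[1,0,0,6,0,0,0],[1,0,0,8,0,0,0],[1,0,0,10,0,0,0],[1,0,0,11.8,0,0,0],[1,0,0,11.8,0,0,0],[1,0,0,11.8,0,0,0],[1,0,0,11.8,0,0,0]]]'
python3 - <<'E'
from h import *
move([.4588,-.3855,.081],-28)
E
```

```text
time_s: 3.65
eef_pos: [0.4613, -0.3839, 0.0843]
eef_rot: [0.001, 0.856, 0.517, 0.0]
wrist_force: [-0.1, -0.1, 0.2]
opening: 1.001
grasp_force: 0.0
pos [ 0.4613 -0.3839  0.0843] yaw -27.7 tilt 0.1 shift [-0.25 -0.15  0.33] turn [0.1 0.  0.3] t 3.65 F [-0.1 -0.1  0.2] open 1.001 grip 0.0
```

```bash
python3 -m handwheel '[[[1,-0.25,-0.15,0,0,0,0],[1,-0.25,-0.15,0,0,0,0],[0.2,-0.25,-0.15,0,0,0,0],[-1,-0.25,-0.15,0,0,0,0],[-1,-0.25,-0.15,0,0,0,0],[-1,-0.25,-0.15,0,0,0,0],[-1,-0.25,-0.15,0,0,0,0],[-1,-0.25,-0.15,0,0,0,0]]]'
python3 - <<'E'
from h import *
move([.4588,-.3855,.081],-28)
E
```

```text
time_s: 4.65
eef_pos: [0.4585, -0.385, 0.0835]
eef_rot: [0.0, 0.856, 0.517, 0.0]
wrist_force: [1.3, -0.3, 1.3]
opening: 0.38
grasp_force: 60.2
pos [ 0.4585 -0.385   0.0835] yaw -27.7 tilt 0.03 shift [-0.03  0.05  0.25] turn [0.  0.  0.3] t 4.65 F [ 1.3 -0.3  1.3] open 0.38 grip 60.2
```

```bash
python3 -m handwheel '[[[-1,0,0,-4,0,0,0],[-1,0,0,-8,0,0,0],[-1,0,0,-12,0,0,0],[-1,0,0,-16,0,0,0],[-1,0,0,-17,0,0,0],[-1,0,0,-17,0,0,0],[-1,0,0,-17,0,0,0]]]'
python3 - <<'E'
from h import *
move([.5445,.0155,.2035+.03],-28)
E
```

```text
time_s: 5.52
eef_pos: [0.4574, -0.3838, 0.2504]
eef_rot: [-0.002, 0.856, 0.517, -0.0]
wrist_force: [0.3, 0.5, -4.9]
opening: 0.383
grasp_force: 61.2
pos [ 0.4574 -0.3838  0.2504] yaw -27.7 tilt 0.26 shift [ 39.39 -10.85   1.81] turn [-0.2 -0.1  0.3] t 5.53 F [ 0.3  0.5 -4.9] open 0.383 grip 61.2
```

```bash
python3 -m handwheel '[[[-1,5,-1.4,0,0,0,0],[-1,10,-2.8,0,0,0,0],[-1,15,-4.1,0,0,0,0],[-1,20,-5.5,0,0,0,0],[-1,24,-6.6,0,0,0,0],[-1,26,-7.2,0,0,0,0],[-1,26,-7.2,0,0,0,0],[-1,26,-7.2,0,0,0,0],[-1,26,-7.2,0,0,0,0]]]'
python3 - <<'E'
from h import *
a=snap('scene','s2');b=snap('top','t2')
move([.5445,.0155,.2035+.03],-28)
x=cv2.resize(a['frame'][110:260,200:400],None,fx=3.5,fy=3.5,interpolation=cv2.INTER_CUBIC)[:, :]
y=cv2.resize(b['frame'][160:235,250:350],None,fx=3.5*1,fy=3.5,interpolation=cv2.INTER_CUBIC)
w=np.zeros((x.shape[0],760,3),np.uint8); w[:,:700]=x; 
cv2.imwrite('pics/c3.png',x)
E
```

```text
time_s: 6.65
eef_pos: [0.5151, -0.122, 0.2527]
eef_rot: [-0.0, 0.856, 0.517, -0.0]
wrist_force: [0.8, 0.3, -4.6]
opening: 0.383
grasp_force: 61.2
pos [ 0.5153 -0.122   0.2531] yaw -27.8 tilt 0.02 shift [13.52 -3.82  1.95] turn [-0.   0.   0.2] t 6.75 F [ 0.  -0.3 -3.6] open 0.379 grip 61.2
```

View pics/c3.png

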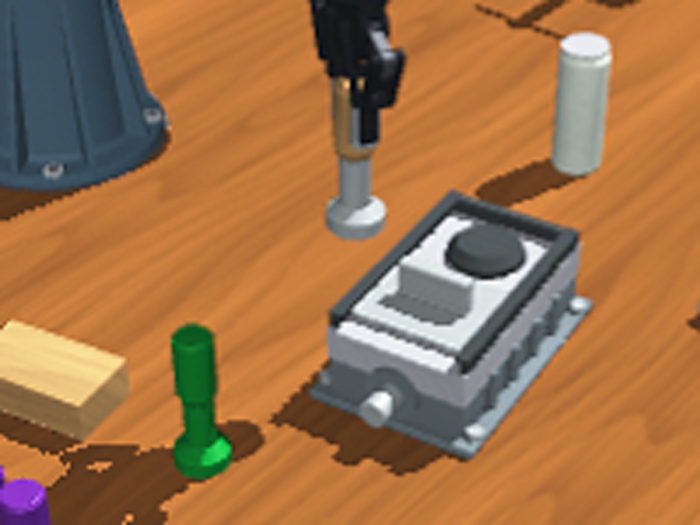

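The pusher hangs upright in the hand, with its foot at crop (355,217). The cap at (486,250) is dark and proud, and the cover is still open.

Run:
```python
from h import *
for tag in('s0','t0','s2','t2'):
    c=load(tag);P=pts(c);Z=P[...,2]; g=cv2.cvtColor(c['frame'],cv2.COLOR_BGR2GRAY)
    near=lambda x,y,r:np.hypot(P[...,0]-x,P[...,1]-y)<r
    for lo,th in((.087,75),(.087,95),(.089,95)):
        m=near(.546,.0145,.042)&(Z>lo)&(Z<.096)&(g<th)
        Q=P[m];(cc,r)=cv2.minEnclosingCircle(Q[:,:2].astype(np.float32))
        print(tag,lo,th,m.sum(),'mean',np.round(Q.mean(0),4),'mec',np.round(cc,4),round(r,4))
    if tag[1]=='2':
        m=near(.515,-.122,.04)&(Z>.15)&(Z<.19);Q=P[m]
        print('foot',m.sum(),Q.min(0) if len(Q) else 0,Q.max(0) if len(Q) else 0, cv2.minEnclosingCircle(Q[:,:2].astype(np.float32)) if len(Q) else 0)
    # aluminium-face/case outline: all points with z .03..0.1 in case region
    m=(P[...,0]>.42)&(P[...,0]<.68)&(P[...,1]<.13)&(P[...,1]>-.16)&(Z>.086)&(Z<.094)&(g<110)&~near(.546,.0145,.042)
    Q=P[m][:,:2]; e=np.array([.989,.146]);f=np.array([-.146,.989]); 
    print('rails x',np.percentile(Q@e,[1,99]),'y',np.percentile(Q@f,[1,99]),'cap guess',np.array([.5445,.0155])@e,np.array([.5445,.0155])@f)
```

```text
s0 0.087 75 20 mean [ 0.5496 -0.0036  0.089 ] mec [0.5458 0.0123] 0.0313
s0 0.087 95 159 mean [0.5511 0.0149 0.0907] mec [0.5481 0.0132] 0.032
s0 0.089 95 131 mean [0.5511 0.0159 0.0913] mec [0.5498 0.0146] 0.0299
rails x [0.4793987  0.61029264] y [-0.21706665 -0.00641911] cap guess 0.5407735 -0.0641675
t0 0.087 75 21 mean [ 0.5378 -0.0085  0.0897] mec [ 0.5388 -0.0034] 0.0224
t0 0.087 95 69 mean [0.5394 0.0063 0.0901] mec [0.5446 0.0147] 0.0319
t0 0.089 95 45 mean [0.537  0.0064 0.0912] mec [0.5451 0.0146] 0.0315
rails x [0.47664318 0.60554961] y [-0.21295453 -0.01215802] cap guess 0.5407735 -0.0641675
s2 0.087 75 18 mean [ 0.5437 -0.0041  0.0891] mec [0.5503 0.0151] 0.0309
s2 0.087 95 151 mean [0.5501 0.0151 0.0904] mec [0.5503 0.0151] 0.0309
s2 0.089 95 112 mean [0.5506 0.0157 0.0912] mec [0.5528 0.0162] 0.0306
foot 143 [ 0.49525582 -0.14624645  0.1675458 ] [ 0.54169138 -0.10426204  0.18972911] ((0.5177390575408936, -0.12386182695627213), 0.024424200877547264)
rails x [0.47979076 0.61059848] y [-0.21797295 -0.00649823] cap guess 0.5407735 -0.0641675
t2 0.087 75 4 mean [ 0.5634 -0.0068  0.0904] mec [ 0.5615 -0.0069] 0.0054
t2 0.087 95 35 mean [0.5413 0.012  0.09  ] mec [0.5443 0.0143] 0.0308
t2 0.089 95 19 mean [0.5411 0.0063 0.0916] mec [0.5438 0.0118] 0.0295
foot 16 [ 0.49043689 -0.14130228  0.17327535] [ 0.49837882 -0.12124753  0.18788068] ((0.49472421407699585, -0.13141699135303497), 0.010639229789376259)
rails x [0.47675932 0.60437266] y [-0.1606585 -0.012155 ] cap guess 0.5407735 -0.0641675
```

```bash
python3 -m handwheel '[[[-1,5,-1.4,0,0,0,0],[-1,10,-2.8,0,0,0,0],[-1,13.6,-3.9,0,0,0,0],[-1,13.6,-3.9,0,0,0,0],[-1,13.6,-3.9,3,0,0,0],[-1,13.6,-3.9,5.3,0,0,0],[-1,13.6,-3.9,5.3,0,0,0],[-1,13.6,-3.9,5.3,0,0,0],[-1,13.6,-3.9,5.3,0,0,0]]]'
python3 - <<'E'
from h import *
a=snap('scene','s3')
move([.546,.016,.1745],-28)
x=cv2.resize(a['frame'][140:225,285:385],None,fx=7,fy=7,interpolation=cv2.INTER_CUBIC)
cv2.imwrite('pics/c4.png',x)
P=pts(a);Z=P[...,2];g=cv2.cvtColor(a['frame'],cv2.COLOR_BGR2GRAY)
n=np.hypot(P[...,0]-.548,P[...,1]-.015)<.045
m=n&(Z>.1)&(Z<.125);Q=P[m];print('foot',m.sum(),Q.min(0),Q.max(0),cv2.minEnclosingCircle(Q[:,:2].astype(np.float32)))
E
```

```text
time_s: 7.88
eef_pos: [0.5451, 0.0168, 0.2018]
eef_rot: [0.001, 0.856, 0.517, 0.001]
wrist_force: [0.0, -0.3, -3.1]
opening: 0.385
grasp_force: 61.1
pos [0.545  0.0169 0.2016] yaw -27.7 tilt 0.13 shift [-0.04  0.13  2.71] turn [ 0.1 -0.   0.3] t 7.92 F [ 0.1  0.3 -4.4] open 0.382 grip 61.1
foot 24 [ 0.52657455 -0.00637984  0.11873318] [0.57223704 0.01926432 0.12454608] ((0.5494058132171631, 0.012265413999557495), 0.023979904130101204)
```

View pics/c4.png

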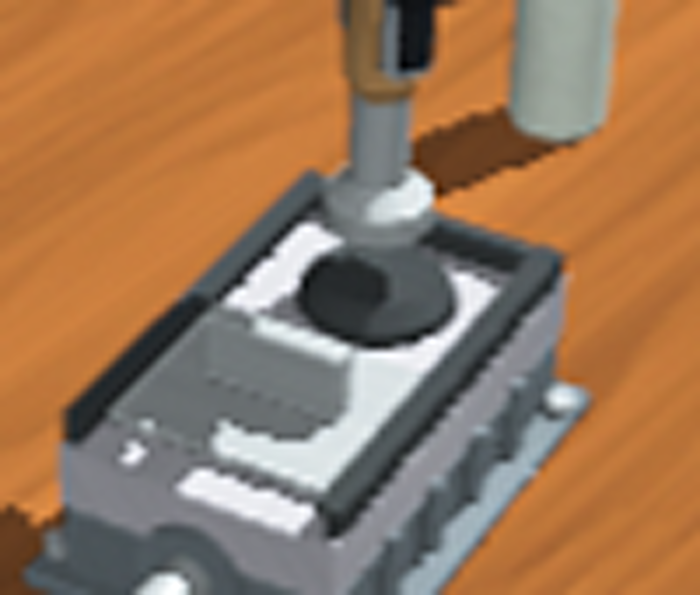

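The foot is level above the cap, and their centres line up in the image (crop x of about 380 against 377). Pressing gently in steps.

```bash
python3 -m handwheel '[[[-1,0,0,1,0,0,0],[-1,0,0,2,0,0,0],[-1,0,0,2.2,0,0,0],[-1,0,0,2.4,0,0,0],[-1,0,0,2.6,0,0,0],[-1,0,0,2.8,0,0,0],[-1,0,0,2.8,0,0,0]]]'
python3 - <<'E'
from h import *
a=snap('scene','s4')
move([.546,.016,.1585],-28)
x=cv2.resize(a['frame'][140:225,285:385],None,fx=7,fy=7,interpolation=cv2.INTER_CUBIC)
cv2.imwrite('pics/c5.png',x)
E
```

```text
time_s: 8.8
eef_pos: [0.5446, 0.0173, 0.1729]
eef_rot: [0.0, 0.856, 0.517, 0.0]
wrist_force: [-0.8, 0.8, 0.3]
opening: 0.382
grasp_force: 61.6
pos [0.5446 0.0173 0.1728] yaw -27.7 tilt 0.06 shift [-0.05  0.19  1.44] turn [ 0.1 -0.   0.3] t 8.85 F [-0.3 -0.4  0.4] open 0.38 grip 61.7
```

View pics/c5.png

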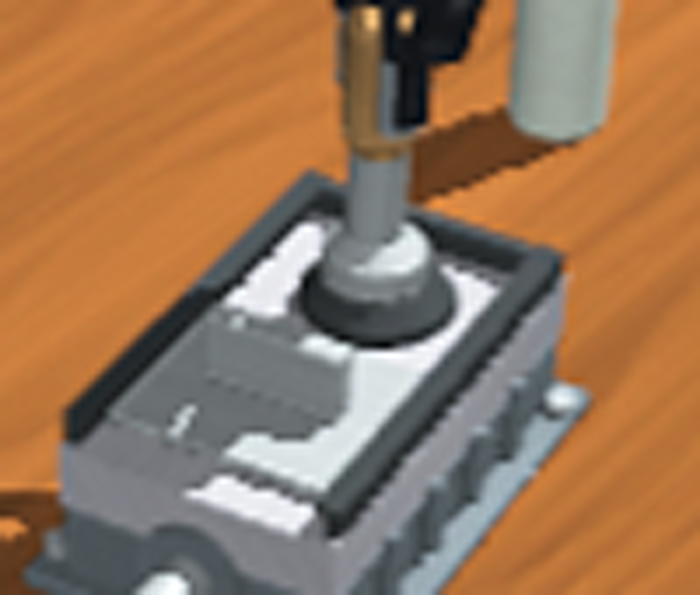

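Contact has just begun and the foot sits centred on the cap (crop (379,270)). Pressing on.

```bash
python3 -m handwheel '[[[-1,0,0,0.2,0,0,0],[-1,0,0,0.4,0,0,0],[-1,0,0,0.6,0,0,0],[-1,0,0,0.8,0,0,0],[-1,0,0,0.8,0,0,0]]]'
python3 - <<'E'
from h import *
move([.546,.016,.1585],-28)
E
```

```text
time_s: 9.48
eef_pos: [0.544, 0.0174, 0.1637]
eef_rot: [-0.0, 0.856, 0.517, -0.0]
wrist_force: [-0.0, -0.2, -3.5]
opening: 0.384
grasp_force: 61.4
pos [0.544  0.0174 0.1637] yaw -27.7 tilt 0.02 shift [-0.03  0.24  0.52] turn [-0.   0.   0.3] t 9.47 F [-0.  -0.2 -3.5] open 0.384 grip 61.4
```

```bash
python3 -m handwheel '[[[-1,0,0,0.2,0,0,0],[-1,0,0,0.35,0,0,0],[-1,0,0,0.5,0,0,0],[-1,0,0,0.6,0,0,0],[-1,0,0,0.7,0,0,0],[-1,0,0,0.7,0,0,0]]]'
python3 - <<'E'
from h import *
move([.546,.016,.1585],-28)
a=snap('scene','s5')
cv2.imwrite('pics/c6.png',cv2.resize(a['frame'][140:225,285:385],None,fx=7,fy=7,interpolation=cv2.INTER_CUBIC))
E
```

```text
time_s: 10.22
eef_pos: [0.5442, 0.0174, 0.1585]
eef_rot: [0.0, 0.856, 0.517, -0.0]
wrist_force: [-4.1, 0.7, 6.2]
opening: 0.381
grasp_force: 62.5
pos [0.5442 0.0174 0.1585] yaw -27.7 tilt 0.0 shift [-0.04  0.23 -0.  ] turn [0.  0.  0.3] t 10.22 F [-4.1  0.7  6.2] open 0.381 grip 62.5
```

View pics/c6.png

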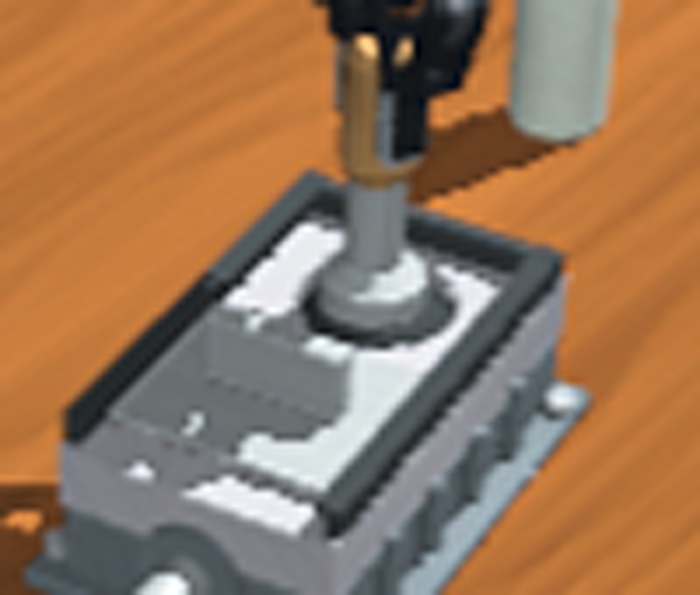

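The cap is flush: foot at 75 mm, with about 10 N contact. One slightly firmer hold, then lift.

```bash
python3 -m handwheel '[[[-1,0,0,0.2,0,0,0],[-1,0,0,0.3,0,0,0],[-1,0,0,0.3,0,0,0],[-1,0,0,0.3,0,0,0]]]';  python3 -m handwheel '[[[-1,0,0,-2,0,0,0],[-1,0,0,-5,0,0,0],[-1,0,0,-8,0,0,0],[-1,0,0,-9.5,0,0,0],[-1,0,0,-9.5,0,0,0]]]'
python3 - <<'E'
from h import *
move([.4588,-.3855,.2],-28)
E
```

```text
time_s: 10.78
eef_pos: [0.5446, 0.0175, 0.1584]
eef_rot: [0.0, 0.856, 0.517, 0.0]
wrist_force: [-11.7, 2.0, 25.5]
opening: 0.387
grasp_force: 64.8
time_s: 11.4
eef_pos: [0.5448, 0.0173, 0.2501]
eef_rot: [0.001, 0.856, 0.517, 0.001]
wrist_force: [0.8, -0.3, -3.7]
opening: 0.385
grasp_force: 61.4
pos [0.5448 0.0173 0.2501] yaw -27.7 tilt 0.13 shift [-39.66  11.1    5.  ] turn [ 0.1 -0.   0.3] t 11.4 F [ 0.8 -0.3 -3.7] open 0.385 grip 61.4
```

```bash
python3 -m handwheel '[[[-1,-5,1.4,0,0,0,0],[-1,-10,2.8,0,0,0,0],[-1,-16,4.5,0,0,0,0],[-1,-22,6.2,0,0,0,0],[-1,-28,7.8,0,0,0,0],[-1,-34,9.5,0,0,0,0],[-1,-38,10.6,0,0,0,0],[-1,-39.7,11.1,0,0,0,0],[-1,-39.7,11.1,0,0,0,0],[-1,-39.7,11.1,0,0,0,0]]]'
python3 - <<'E'
from h import *
move([.4588,-.3855,.0845],-28)
for n in('scene','top'):
    c=snap(n,n[0]+'6');P=pts(c);g=cv2.cvtColor(c['frame'],cv2.COLOR_BGR2GRAY);h=np.hypot(P[...,0]-.546,P[...,1]-.016)
    m=(h<.022);print(n,'cap',P[m].mean(0),np.std(P[m][:,2]),'face', np.nanmedian(P[(h>.042)&(h<.055)&(g>170)][:,2]))
E
```

```text
time_s: 12.65
eef_pos: [0.4581, -0.3841, 0.2485]
eef_rot: [-0.001, 0.856, 0.518, 0.0]
wrist_force: [-0.1, 0.5, -3.4]
opening: 0.381
grasp_force: 61.3
pos [ 0.4581 -0.3841  0.2485] yaw -27.6 tilt 0.11 shift [-0.12  0.15 16.4 ] turn [-0.1 -0.1  0.4] t 12.65 F [-0.1  0.5 -3.4] open 0.381 grip 61.3
scene cap [0.54653873 0.0154552  0.07567368] 0.0015676987433749252 face 0.07538990352563846
top cap [0.54595932 0.01617449 0.07518492] 0.0026164397955349404 face 0.07559853262025606
```

Cap is flush (75.2–75.7 mm against the face at 75.4–75.6 mm). Setting the pusher down on its original free spot.

```bash
python3 -m handwheel '[[[-1,0,0,5,0,0,0],[-1,0,0,10,0,0,0],[-1,0,0,14,0,0,0],[-1,0,0,15.2,0,0,0],[-1,0,0,15.7,0,0,0],[-1,0,0,16.1,0,0,0],[-1,0,0,16.3,0,0,0],[-1,0,0,16.4,0,0,0],[-1,0,0,16.4,0,0,0],[-1,0,0,16.4,0,0,0]]]'
python3 - <<'E'
from h import *
move([.4588,-.3855,.0835],-28)
E
```

```text
time_s: 14.0
eef_pos: [0.4579, -0.3858, 0.0855]
eef_rot: [0.0, 0.856, 0.517, 0.0]
wrist_force: [0.6, 0.2, -4.2]
opening: 0.386
grasp_force: 61.2
pos [ 0.4579 -0.3858  0.0855] yaw -27.7 tilt 0.02 shift [0.07 0.06 0.2 ] turn [0.  0.  0.3] t 14.0 F [ 0.6  0.2 -4.2] open 0.386 grip 61.2
```

```bash
python3 -m handwheel '[[[-1,0,0,0.1,0,0,0],[-1,0,0,0.2,0,0,0],[-1,0,0,0.25,0,0,0],[-1,0,0,0.25,0,0,0],[-1,0,0,0.25,0,0,0]]]'
python3 - <<'E'
from h import *
move([.4588,-.3855,.0835],-28)
E
```

```text
time_s: 14.62
eef_pos: [0.4579, -0.3858, 0.0835]
eef_rot: [0.0, 0.856, 0.517, -0.0]
wrist_force: [-1.9, 2.4, 5.7]
opening: 0.382
grasp_force: 62.3
pos [ 0.4579 -0.3858  0.0835] yaw -27.7 tilt 0.02 shift [ 0.07  0.06 -0.  ] turn [0.  0.  0.3] t 14.62 F [-1.9  2.4  5.7] open 0.382 grip 62.3
```

```bash
python3 -m handwheel '[[[-0.1,0,0,-0.1,0,0,0],[0.2,0,0,-0.1,0,0,0],[0.6,0,0,-0.1,0,0,0],[1,0,0,-0.1,0,0,0],[1,0,0,-0.1,0,0,0],[1,0,0,-0.1,0,0,0],[1,0,0,-3,0,0,0],[1,0,0,-8,0,0,0],[1,0,0,-13,0,0,0],[1,0,0,-13,0,0,0]]]'
python3 - <<'E'
from h import *
for n in('scene','top'):
    c=snap(n,n[0]+'7');P=pts(c);Z=P[...,2]
    m=(np.hypot(P[...,0]-.4585,P[...,1]+.386)<.04)
    for lo,hi in((.12,.14),(.005,.03)):
        Q=P[m&(Z>lo)&(Z<hi)];print(n,len(Q),Q[:,2].max(),cv2.minEnclosingCircle(Q[:,:2].astype(np.float32)) )
move([.5634,-.1052,.21],8.3)
E
```

```text
time_s: 15.88
eef_pos: [0.4599, -0.388, 0.2184]
eef_rot: [0.005, 0.856, 0.517, 0.001]
wrist_force: [0.5, -0.5, -1.6]
opening: 1.002
grasp_force: 0.0
scene 115 0.13296791577923128 ((0.45990702509880066, -0.3873303234577179), 0.01736639067530632)
scene 170 0.029534031912365588 ((0.46124768257141113, -0.3875720500946045), 0.0246454905718565)
top 39 0.13541071900585866 ((0.4547275900840759, -0.3901515007019043), 0.016621485352516174)
top 16 0.02680999212043056 ((0.44323232769966125, -0.4050934910774231), 0.01819082535803318)
pos [ 0.4579 -0.3858  0.2131] yaw -27.7 tilt 0.06 shift [29.74 -3.71  0.3 ] turn [  0.   0. -36.] t 15.97 F [-1.  -0.4 -0.4] open 1.001 grip 0.0
```

Pusher stands upright (top at 0.13 m, foot and head aligned). Now to the cover, fingers shut.

```bash
python3 -m handwheel '[[[0.5,5,-0.6,0,0,0,-6],[0,10,-1.2,0,0,0,-12],[-0.5,15,-1.9,0,0,0,-18],[-1,20,-2.5,0,0,0,-26],[-1,25,-3.1,0,0,0,-36],[-1,29.7,-3.7,0,0,0,-36],[-1,29.7,-3.7,0,0,0,-36],[-1,29.7,-3.7,0,0,0,-36],[-1,29.7,-3.7,0,0,0,-36]]]'
python3 - <<'E'
from h import *
move([.5634,-.1052,.094],8.3)
E
```

```text
time_s: 17.1
eef_pos: [0.5626, -0.1067, 0.212]
eef_rot: [-0.001, 0.655, 0.756, -0.0]
wrist_force: [0.4, -0.3, -0.5]
opening: 0.001
grasp_force: 0.0
pos [ 0.5626 -0.1067  0.212 ] yaw 8.2 tilt 0.08 shift [ 0.13  0.12 11.8 ] turn [-0.1 -0.  -0.1] t 17.1 F [ 0.4 -0.3 -0.5] open 0.001 grip 0.0
```

```bash
python3 -m handwheel '[[[-1,0,0,4,0,0,0],[-1,0,0,8,0,0,0],[-1,0,0,10,0,0,0],[-1,0,0,11,0,0,0],[-1,0,0,11.5,0,0,0],[-1,0,0,11.6,0,0,0],[-1,0,0,11.6,0,0,0],[-1,0,0,11.6,0,0,0]]]'
python3 - <<'E'
from h import *
move([.5486,-.0018,.095],8.3)
E
```

```text
time_s: 18.1
eef_pos: [0.5637, -0.1057, 0.0975]
eef_rot: [0.001, 0.654, 0.756, 0.0]
wrist_force: [0.1, 0.8, -0.3]
opening: 0.001
grasp_force: 0.0
pos [ 0.5637 -0.1057  0.0975] yaw 8.3 tilt 0.07 shift [1.05e+01 1.00e-02 2.50e-01] turn [ 0.1  0.  -0. ] t 18.1 F [ 0.1  0.8 -0.3] open 0.001 grip 0.0
```

```bash
python3 -m handwheel '[[[-1,0.6,0,0.2,0,0,0],[-1,1.6,0,0.2,0,0,0],[-1,2.8,0,0.2,0,0,0],[-1,4,0,0.2,0,0,0],[-1,5.2,0,0.2,0,0,0],[-1,6.4,0,0.2,0,0,0],[-1,7.6,0,0.2,0,0,0],[-1,8.8,0,0.2,0,0,0],[-1,9.4,0,0.2,0,0,0],[-1,9.8,0,0.2,0,0,0]]]'
python3 - <<'E'
from h import *
move([.5486,-.0018,.095],8.3)
E
```

```text
time_s: 19.35
eef_pos: [0.549, -0.0082, 0.0948]
eef_rot: [0.0, 0.654, 0.756, -0.0]
wrist_force: [-0.9, -3.1, -0.5]
opening: -0.001
grasp_force: 1.1
pos [ 0.549  -0.0082  0.0948] yaw 8.3 tilt 0.0 shift [ 0.63  0.05 -0.02] turn [-0.  0.  0.] t 19.35 F [-0.9 -3.1 -0.5] open -0.001 grip 1.1
```

Dragging at about 3 N; pushing on to the stop.

```bash
python3 -m handwheel '[[[-1,0.2,0,0,0,0,0],[-1,0.4,0,0,0,0,0],[-1,0.6,0,0,0,0,0],[-1,0.7,0,0,0,0,0],[-1,0.7,0,0,0,0,0]]]'
python3 - <<'E'
from h import *
move([.5486,-.0018,.095],8.3)
E
```

```text
time_s: 19.98
eef_pos: [0.5482, -0.0015, 0.0948]
eef_rot: [0.0, 0.654, 0.756, 0.0]
wrist_force: [0.2, -1.5, -0.7]
opening: 0.003
grasp_force: 0.6
pos [ 0.5482 -0.0015  0.0948] yaw 8.3 tilt 0.02 shift [-0.03  0.04 -0.02] turn [ 0. -0. -0.] t 19.98 F [ 0.2 -1.5 -0.7] open 0.003 grip 0.6
```

```bash
python3 -m handwheel '[[[-1,0.15,0,0,0,0,0],[-1,0.3,0,0,0,0,0],[-1,0.45,0,0,0,0,0],[-1,0.45,0,0,0,0,0]]]'
python3 - <<'E'
from h import *
move([.5486,-.0018,.095],8.3)
E
```

```text
time_s: 20.48
eef_pos: [0.5481, -0.0005, 0.0949]
eef_rot: [0.002, 0.654, 0.756, -0.002]
wrist_force: [-0.5, -14.9, -3.3]
opening: 0.003
grasp_force: 7.5
pos [ 5.481e-01 -5.000e-04  9.490e-02] yaw 8.3 tilt 0.32 shift [-0.14  0.03 -0.01] turn [ 0.   0.3 -0. ] t 20.48 F [ -0.5 -14.9  -3.3] open 0.003 grip 7.5
```

Against the stop (15 N). Hold, back off, lift clear, and check.

```bash
python3 -m handwheel '[[[-1,0.1,0,0,0,0,0],[-1,0.1,0,0,0,0,0],[-1,0.1,0,0,0,0,0],[-1,-1,0,0,0,0,0],[-1,-2.5,0,0,0,0,0],[-1,-2.5,0,-4,0,0,0],[-1,-2.5,0,-9,0,0,0],[-1,-6,0,-14,0,0,0],[-1,-12,0,-16,0,0,0],[-1,-16,0,-16,0,0,0]]]'; python3 -m handwheel '[[[-1,0,0,0,0,0,0],[-1,0,0,0,0,0,0],[-1,0,0,0,0,0,0]]]'
python3 - <<'E'
from h import *
a=snap('scene','s9');b=snap('top','t9')
for n,c in(('s',a),('t',b)):
    P=pts(c);Z=P[...,2]
    m=(abs(P[...,0]-.55)<.06)&(abs(P[...,1]-.01)<.06)&(Z>.105)&(Z<.125);Q=P[m]
    print(n,m.sum(),cv2.minAreaRect(Q[:,:2].astype(np.float32)) if len(Q) else 0)
w=cv2.resize(a['frame'][140:300,150:390],None,fx=3.2,fy=3.2,interpolation=cv2.INTER_CUBIC);cv2.imwrite('pics/c9.png',w)
E
```

```text
time_s: 21.72
eef_pos: [0.572, -0.1582, 0.258]
eef_rot: [0.003, 0.654, 0.756, 0.001]
wrist_force: [0.0, 0.0, 0.1]
opening: 0.002
grasp_force: 0.0
time_s: 22.1
eef_pos: [0.5704, -0.1543, 0.2545]
eef_rot: [-0.0, 0.654, 0.757, 0.0]
wrist_force: [0.2, 0.0, 0.0]
opening: 0.001
grasp_force: 0.0
s 112 ((0.548236608505249, 0.016154110431671143), (0.06628382205963135, 0.019023114815354347), 11.448025703430176)
t 103 ((0.544407308101654, 0.015702620148658752), (0.06415807455778122, 0.013767104595899582), 8.401721000671387)
```

View pics/c9.png

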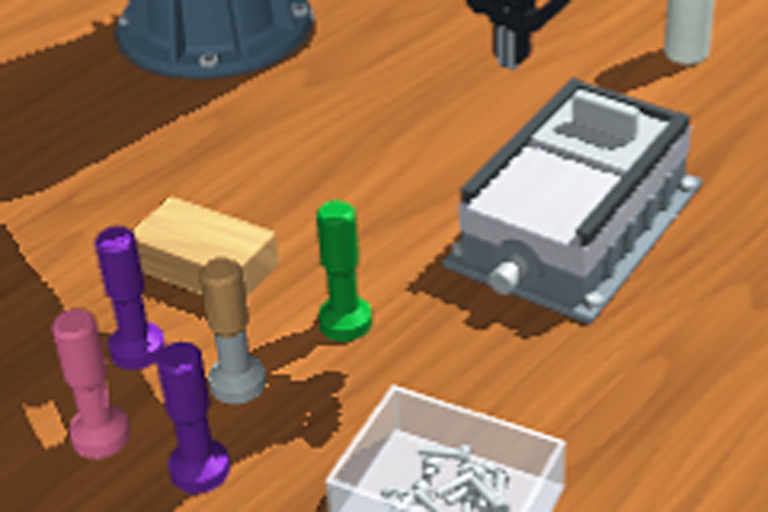

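The cover is shut against the frame, with its rib at crop (603,115) and measured over the recess centre. The pusher stands upright at (235,330), the other items are undisturbed and the arm is clear.

```bash
python3 -c "
from bench import ctrl
print(ctrl.hand_in())"
```

```text
the job is handed in; nothing more can be done
None
```

I handed the job in at about 22 s of the 64 s allowed: the cap is pressed flush with the pusher, the cover is shut against its end frame, and the pusher stands upright on the bench; the verdict was not shown.

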